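# Pop the fuse hatch of the light-table power unit

### The job

A wooden rubbing block has been left lying on the fuse hatch of the larger power unit. Push the block sideways along the unit's top, without picking it up, until it is completely off the hatch and rests on the wide bare part of that top; then press the front edge of the hatch down once to release its push-push latch, get out of its way so that it pops up, and see that it stays open. Do not push it shut again, and leave the smaller unit's hatch and everything else where they are.

Things in the scene. Friction and masses are not known exactly. Their poses are not given: they have to be found in the camera images.
- unit: the larger power unit: fixed flat aluminium case, 150 (x) x 260 (y) x 70 (z) mm, three dials on the front. Origin: centre of its underside, on the table; front towards its own -x, z up. In its frame the flat top is at z = 70 mm, the hatch lies at x -45 to +25, y -100 to -20 mm, and the top is bare from y = -20 to +130 mm.
- hatch_press (a point): where to press the larger unit's hatch (a dark line marks it): middle of its width, 16 mm from its front (free) edge, on its upper face. The hatch: grey plate, 70 (x) x 80 (y) x 5 mm, upper face 1 mm proud of the unit's top (z = 71 mm), hinged along its far (+x) edge 54 mm from this point. The point and its axes move with the hatch.
- hatch (a joint): angle of the larger unit's hatch (rad): 0 latched shut, negative pressed in, positive open. It takes 3 to 6 N at the press point (10 N does no harm) and must go to -0.1 or beyond (5.4 mm down there; stop at -0.12, 6.5 mm) to release when let go. A damped spring then opens it to 0.9 in about 1 s: free edge 55 mm above the top, 26 mm farther back.
- block_mid (a point): centre of the rubbing block: wood with a cork sole, 60 (x) x 40 (y) x 28 (z) mm, 80 g, loose, lying cork side down on the larger unit's hatch at the start. The point lies 14 mm above its underside; axes along its edges.
- small_unit: the smaller power unit, fixed, the same make: 150 (x) x 200 (y) x 70 (z) mm, two dials. Origin: centre of its underside. To be left alone.
- small_hatch (a joint): angle of the smaller unit's hatch (rad), 0 shut; a grey plate 70 x 56 mm with the same latch. To be left alone.
- pliers: glass-running pliers, steel jaw and two coated handles, 215 x 80 x 16 mm, lying flat; bystander. Origin: centre of its underside at the middle of the handles
- red_tile: sheet-glass tile 80 x 80 x 4 mm, lying flat; bystander. Origin: centre of its underside
- glass_piece: clear glass disc, 70 mm across, 4 mm thick, with a small dark glass piece on it; bystander. Origin: centre of its underside
- oil: amber jar, 48 mm across, 100 mm tall, standing; bystander. Origin: centre of its underside
- cutter: brass glass cutter, 130 x 14 x 14 mm, lying flat; bystander. Origin: centre of its underside
- cup: white ceramic cup, 80 mm across, 85 mm tall, standing; bystander. Origin: centre of its underside
- pen: felt pen, 120 mm long, 11 mm thick, lying on the top of the small power unit; bystander. Origin: centre of its underside
- block: the same rubbing block, its origin at the centre of its underside
There are look-alikes about, which are no part of the job. What is shaped like the block but purple or turquoise is not meant.

How it is judged:
By the outcome, as a careful person would: the job done as asked, in the order asked, and still so for the second after the job is handed in, with the robot touching nothing.
It also fails if it takes over 38 s, if anything falls off the work surface, if the arm or the gripper's body presses on something with over 40 N, if the wrist force passes 120 N, or if a joint passes its speed limit or range.

### The arm

A 7-joint arm with a two-finger parallel gripper is mounted at the origin on the work surface. World frame = base frame: x ahead of the robot, y to its left, z up, the work surface at z = 0. Lengths are in m, angles in rad, forces in N, time in s.
With the tool pointing down it reaches from about 0.425 to 0.875 m from the base axis. Payload 8.4 kg.
Tool frame: the origin (TCP) lies between the finger pads; the fingertips stand 19 mm ahead of it and the grasp point (between the pads) is the TCP; z points along the fingers, y is the line along which they close (so a half turn about z gives the same grasp; the last joint's range is limited). The gripper opens to 85 mm and grips with 20 to 120 N. Pads are 22 mm wide; open, the fingers measure 114 mm over their backs; the gripper's body (76 mm by 85 mm) begins 54 mm behind the grasp point. The pads swing forward as they close: fully open they stand 13 mm farther back than shut.
Start: joints at [-0.099, 0.333, 0.04, 1.465, -0.013, 1.343, -0.059], TCP at [0.65, -0, 0.25] pointing down, gripper open.
Joint ranges: [-2.58, 2.58], [-0.38, 2.09], [-1.3, 1.39], [0.25, 2.4], [-1.5, 4.64], [0.08, 2.09], [-2.65, 2.65]. Speed limits (rad/s): [2.22, 2.22, 2.79, 2.79, 3.14, 3.14, 3.14].

### API

Orientations are given as [roll, pitch, yaw] about the fixed x, y, z axes, in that order (R = Rz(yaw) Ry(pitch) Rx(roll)).
In Python, from workcell import ctrl gives the robot as it stands.
- The arm moves only by the tool carry_out, never from a script. Its argument "steps" is a list of rows, each a list of 6 numbers: the shift along the world's x, y, z in cm, then the turn, a rotation vector about the world's x, y, z in degrees. A call has 1 to 20 rows; each row shifts and turns the commanded pose from where the row before left it; what a row does not reach is not made up. A row lasts 1/10 s, in which the tool goes at most 50 mm and 8.59 degrees, less where a joint would pass 70% of its speed; a pose out of reach is approached as far as the arm can. A call with a gripper value outside its range is refused whole. "fingers" is the finger opening in cm, from 0 to 8.54, set as the call begins (left out, the last holds). The fingers move at their own pace and stop on an object; "newtons" is the grip in N (left out, the last holds). Time passes only in rows, so rows that do not move let the fingers close. It gives the time, the measured TCP pose, the force, the opening and the grip force at its end, in the units of the state.
- ctrl.get_obs(): the state, without advancing time (a new reading comes with each control period).
- ctrl.camera(name): name is "scene" or "side" or "wrist"; returns a dict with "frame" (480x640x3 uint8, red, green, blue), "fovy" (degrees; the focal length in pixels is half the picture's height over the tangent of half this angle, whatever the lens; pixels are square), "cx", "cy" (the principal point, pixels), "dist" ([k1, k2, p1, p2, k3] as OpenCV has them; the pictures are not rectified), "R" (3x3) and "t" (3): a world point X has camera coordinates R X + t. Camera axes: x right, y down, z forward; pixel columns grow to the right and rows downward; lengths in m; the calibration is good to about 2 mm. A picture is of the moment at which its call begins. There is no depth.
- ctrl.hand_in(): hands the job in; it is judged then, once.
The state is a dict: "clock": time; "joint_positions": joint angles; "joint_vel": joint speeds; "effort": joint torques, N m; "eef_pos": TCP position; "orientation": TCP orientation; "wrist_force": force on the tool from outside, world axes, zero at the start; "wrist_torque": the same for the moment, N m; "width": finger opening in m; "gripper_force": force on a finger pad.
Only numpy, scipy, OpenCV 4.12 (cv2) and the standard library are available. Lean on these libraries where they do the work, as an engineer would, in place of code of your own. Each camera call takes 0.05 s, during which the arm holds its last target. There are 200 camera calls.

## Working session

There is one attempt and no reset: what is moved stays moved. The work goes in short steps, Python scripts to look and compute and a tool call to move; the robot and the scene stay as the last step left them, time stands still between calls to the robot, and variables do not carry over. Pictures are saved under pics/ and viewed, at most 10 in all, crops included, and the job is handed in when it is done.

Besides the shell and the picture viewer there is one more tool, called after ">>>" by a JSON object that holds its "api" and its "payload". carry_out: Moves the arm, as the interface text tells. Its arguments: {"type":"object","properties":{"steps":{"type":"array"},"fingers":{"type":"number"},"newtons":{"type":"number"}},"required":["steps"]}

```bash
mkdir -p pics; cat > h.py <<'E'
import numpy as np, cv2, pickle
from workcell import ctrl
def snap(n,tag):
    c=ctrl.camera(n); pickle.dump(c,open(f'pics/{tag}.pkl','wb'))
    cv2.imwrite(f'pics/{tag}.png',c['frame'][:,:,::-1]); return c
def K(c):
    f=240/np.tan(np.radians(c['fovy'])/2); return np.array([[f,0,c['cx']],[0,f,c['cy']],[0,0,1.]])
def load(tag): return pickle.load(open(f'pics/{tag}.pkl','rb'))
def back(c,px,z):
    p=cv2.undistortPoints(np.array(px,float).reshape(-1,1,2),K(c),np.array(c['dist'],float))[:,0]
    R=np.array(c['R']);t=np.array(c['t']);o=-R.T@t
    d=np.c_[p,np.ones(len(p))]@R
    return o+d*((z-o[2])/d[:,2])[:,None]
def proj(c,X):
    R=np.array(c['R'],float);return cv2.projectPoints(np.array(X,float).reshape(-1,1,3),cv2.Rodrigues(R)[0],np.array(c['t'],float),K(c),np.array(c['dist'],float))[0][:,0]
E
python3 - <<'E'
from h import *
for n in('scene','side','wrist'):
    c=snap(n,n+'0'); print(n,c['fovy'],-np.array(c['R']).T@c['t'])
o=ctrl.get_obs();print(o['clock'],o['eef_pos'],o['orientation'],o['wrist_force'],o['width'])
E
```

```text
scene 55.674120814645605 [1.52204392 0.13665934 0.9759076 ]
side 51.69158464329486 [0.478749   0.78648064 0.93895073]
wrist 69.77035572435898 [0.64948377 0.07465985 0.37289354]
0.15 [ 6.49686461e-01 -2.67046226e-05  2.49642182e-01] [-3.14039559e+00  8.03712800e-05  1.57076776e+00] [ 0.31832117 -0.25162525  0.2760902 ] 0.08550301843403005
```

View pics/scene0.png

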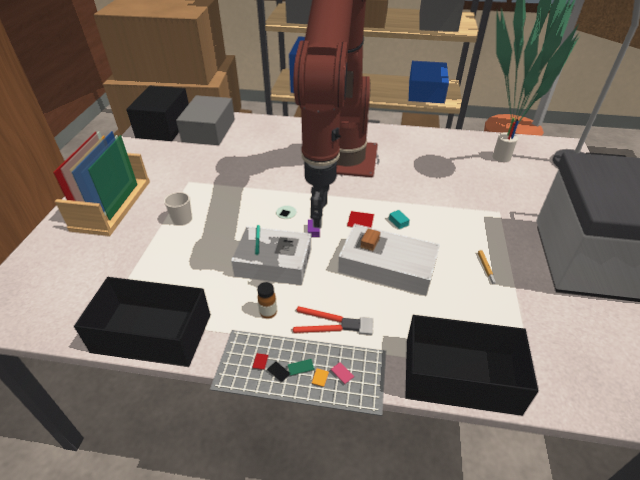

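View pics/side0.png

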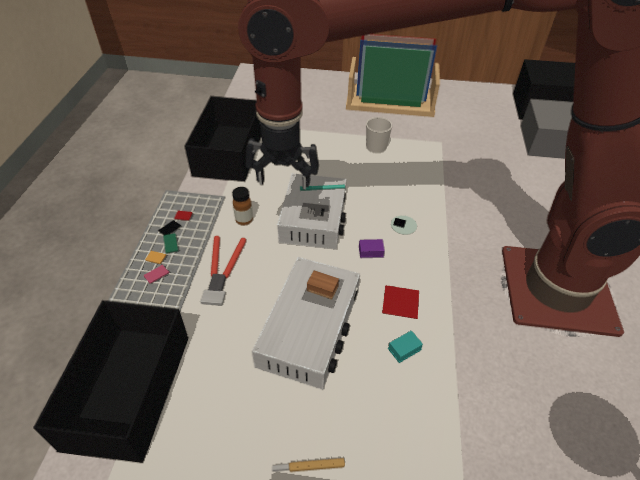

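The scene picture shows the large unit at about (388,258) with the brown block at (371,238). In the side picture the unit is at about (310,320) and the block at (323,284), with the dials facing the robot. I'll enlarge both.

```bash
python3 - <<'E'
from h import *
a=cv2.imread('pics/side0.png')[250:390,240:375]; b=cv2.imread('pics/scene0.png')[220:300,330:450]
a=cv2.resize(a,None,fx=4,fy=4,interpolation=cv2.INTER_CUBIC); cv2.imwrite('pics/sidec.png',a)
b=cv2.resize(b,None,fx=6,fy=6,interpolation=cv2.INTER_CUBIC); cv2.imwrite('pics/scenec.png',b)
E
```

```text
(no output)
```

View pics/sidec.png

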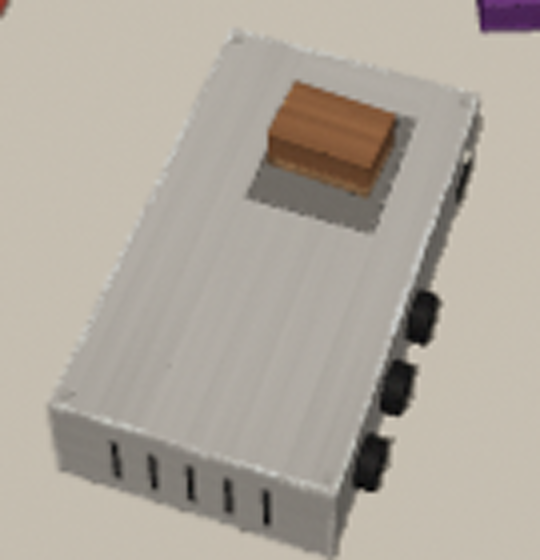

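View pics/scenec.png

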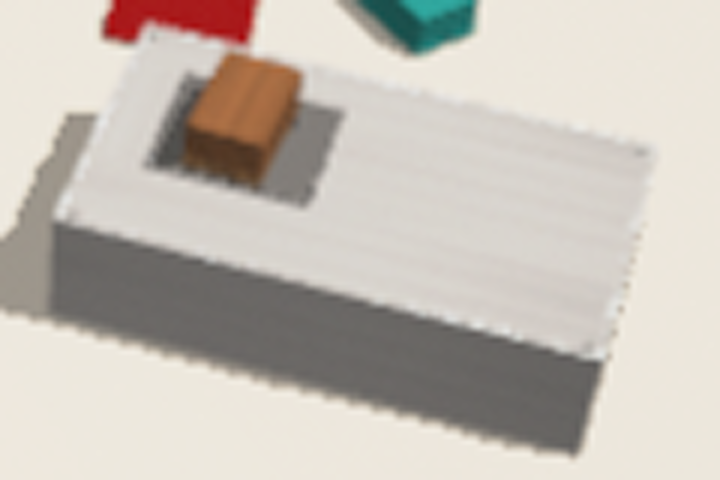

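```bash
python3 - <<'E'
from h import *
from scipy.optimize import least_squares
cs,cc=load('side0'),load('scene0')
S=lambda p:(np.array(p,float)+.5)/4-.5+[240,250]
C=lambda p:(np.array(p,float)+.5)/6-.5+[330,220]
def fit(o1,o2,L,W,h,x0,name,free=True):
    # order: +x-y, -x-y, -x+y, +x+y
    q=np.array([[L,-W],[-L,-W],[-L,W],[L,W]])/2
    def pts(v):
        c,s=np.cos(v[2]),np.sin(v[2]);return np.c_[q@np.array([[c,s],[-s,c]])+v[:2],np.full(4,h)]
    f=lambda v:np.r_[(proj(cs,pts(v))-o1).ravel(),(proj(cc,pts(v))-o2).ravel()]
    r=least_squares(f,x0);print(name,r.x.round(4),np.degrees(r.x[2]).round(2),'res',r.fun.round(1))
    return r.x
u1=S([[236,37],[478,98],[335,492],[52,402]]);u2=C([[60,220],[147,30],[655,148],[603,358]])
print(back(cs,u1,.07).round(4).tolist(),back(cc,u2,.07).round(4).tolist())
u=fit(u1,u2,.15,.26,.07,[.6,.2,0],'unit')
b1=S([[296,83],[396,115],[372,168],[270,133]]);b2=C([[187,125],[230,55],[303,72],[263,145]])
print(back(cs,b1,.099).round(4).tolist(),back(cc,b2,.099).round(4).tolist())
b=fit(b1,b2,.06,.04,.099,[.6,.1,0],'block')
c,s=np.cos(u[2]),np.sin(u[2]);R=np.array([[c,-s],[s,c]])
print('block in unit',R.T@(b[:2]-u[:2]))
for p in[[-45,-100],[-45,-20],[25,-100],[25,-20],[-29,-60]]:
    X=R@(np.array(p)/1e3)+u[:2];print(p,X.round(4),proj(cs,[*X,.071])*4-[960,1000],proj(cc,[*X,.071])*6-[1980,1320])
print('unit axes',R)
E
```

```text
[[0.61, 0.0558, 0.07], [0.4685, 0.0809, 0.07], [0.5181, 0.3301, 0.07], [0.662, 0.3013, 0.07]] [[0.618, 0.0496, 0.07], [0.4762, 0.0759, 0.07], [0.524, 0.3267, 0.07], [0.6662, 0.2996, 0.07]]
unit [ 0.566   0.1894 -0.195 ] -11.17 res [-1.3 -2.9  0.7 -1.5  0.2  0.7 -1.5  0.3 -0.6 -1.   0.5 -1.9  1.6 -1.3
  1.1 -0.3]
[[0.568, 0.1081, 0.099], [0.5117, 0.1224, 0.099], [0.5206, 0.1593, 0.099], [0.577, 0.144, 0.099]] [[0.5747, 0.1035, 0.099], [0.5217, 0.1195, 0.099], [0.5285, 0.1552, 0.099], [0.5827, 0.1399, 0.099]]
block [ 0.5459  0.1315 -0.2567] -14.71 res [-0.6 -1.3  0.1 -1.  -0.6 -0.4 -1.3 -0.4  0.5 -1.1  0.4 -2.2  1.3 -1.4
  1.2 -0.5]
block in unit [-0.00845986 -0.0607858 ]
[-45, -100] [0.5024 0.1001] [[413.10766255 115.33651184]] [[187.48822171  65.21362255]]
[-45, -20] [0.5179 0.1785] [[369.56611424 228.01524775]] [[344.43114652 102.81243957]]
[25, -100] [0.5711 0.0865] [[294.05894362  82.92119751]] [[146.18242237 156.38336601]]
[25, -20] [0.5866 0.165 ] [[245.20939798 192.46213302]] [[308.27259783 196.81813185]]
[-29, -60] [0.5259 0.1362] [[363.77500968 162.44682126]] [[256.74090854 104.44758328]]
unit axes [[ 0.98104721  0.19376886]
 [-0.19376886  0.98104721]]
```

>>> {"api": "carry_out", "payload": {"steps": [[-1.9,1.4,-1.5,0,0,-2],[-1.9,1.4,-1.5,0,0,-2],[-1.9,1.4,-1.5,0,0,-2],[-1.9,1.4,-1.5,0,0,-2],[-1.9,1.4,-1.5,0,0,-2],[-1.8,1.4,-1.5,0,0,-2],[0,0,0,0,0,0],[0,0,0,0,0,0],[0,0,0,0,0,0]], "fingers": 3.0}}

```text
clock: 1.05
eef_pos: [0.5379, 0.0833, 0.1609]
orientation: [3.14, -0.0, 1.361]
wrist_force: [1.3, 0.3, 0.1]
width: 0.0299
gripper_force: 0.0
```

```bash
python3 - <<'E'
from h import *
c=snap('wrist','w1');d=snap('side','s1')
o=ctrl.get_obs();print(o['clock'],o['eef_pos'],o['orientation'],o['wrist_force'],o['width'])
a=cv2.resize(d['frame'][230:390,230:390,::-1],(480,480),interpolation=cv2.INTER_CUBIC)
b=cv2.resize(c['frame'][:,:,::-1],(640,480))
cv2.imwrite('pics/w1s1.png',cv2.resize(np.hstack([b[:,:]]),(640,480)));cv2.imwrite('pics/s1c.png',a)
E
```

```text
1.15 [0.53792334 0.08326805 0.16086863] [ 3.14055718e+00 -2.34367133e-04  1.36035503e+00] [-0.28881681  0.33430203 -0.59920925] 0.030199602572230207
```

View pics/w1.png

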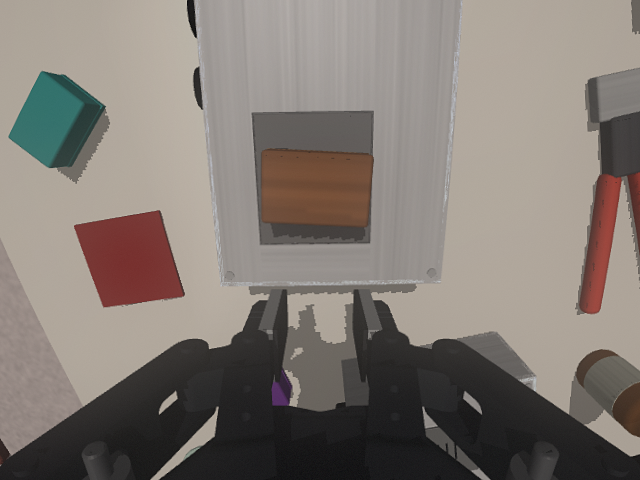

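The wrist picture shows the hatch corners at (253,112), (373,111), (370,244) and (260,244). The block's top corners are at (263,149), (373,154), (368,227) and (262,222). The fingers are centred on the block, on its near side.

```bash
python3 - <<'E'
from h import *
c=load('w1')
H=back(c,[[260,244],[253,112],[373,111],[370,244]],.071);B=back(c,[[262,222],[263,149],[373,154],[368,227]],.099)
for n,P in(('hatch',H),('block',B)):
    print(n,P[:,:2].round(4).tolist(),P.mean(0).round(4),[np.linalg.norm(P[i]-P[i-1]).round(4) for i in range(4)],'yaw',[np.degrees(np.arctan2(*(P[j]-P[i])[1::-1])).round(1) for i,j in((0,3),(1,2))], 'ydir',[np.degrees(np.arctan2(-(P[j]-P[i])[0],(P[j]-P[i])[1])).round(1) for i,j in((0,1),(3,2))])
E
```

```text
hatch [[0.5017, 0.1005], [0.5182, 0.1799], [0.5872, 0.1656], [0.5715, 0.0856]] [0.5446 0.1329 0.071 ] [np.float64(0.0714), np.float64(0.081), np.float64(0.0704), np.float64(0.0816)] yaw [np.float64(-12.1), np.float64(-11.6)] ydir [np.float64(-11.8), np.float64(-11.1)]
block [[0.5128, 0.1199], [0.5232, 0.1578], [0.579, 0.1433], [0.5696, 0.1048]] [0.5461 0.1315 0.099 ] [np.float64(0.0588), np.float64(0.0393), np.float64(0.0577), np.float64(0.0395)] yaw [np.float64(-14.9), np.float64(-14.6)] ydir [np.float64(-15.4), np.float64(-13.7)]
```

View pics/s1c.png

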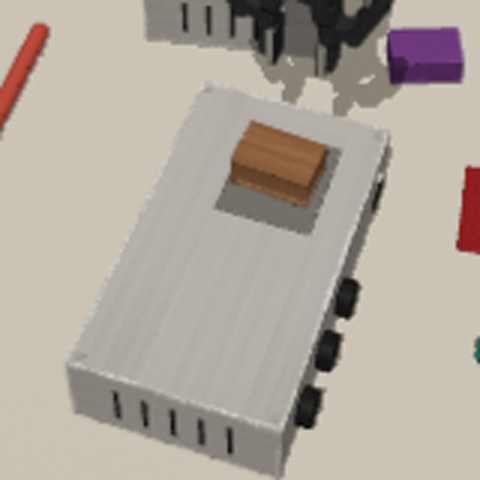

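```bash
python3 - <<'E'
from h import *
c=load('s1');P=[[320.7,250],[339,254.3]]
for z in(.12,.13,.14,.15): print(z,back(c,P,z).round(4).tolist())
E
```

```text
0.12 [[0.5583, 0.0655, 0.12], [0.517, 0.0723, 0.12]]
0.13 [[0.5574, 0.0743, 0.13], [0.5165, 0.081, 0.13]]
0.14 [[0.5564, 0.0831, 0.14], [0.5161, 0.0897, 0.14]]
0.15 [[0.5554, 0.0919, 0.15], [0.5156, 0.0984, 0.15]]
```

>>> {"api": "carry_out", "payload": {"steps": [[0,0,-2.5,0,0,0],[0,0,-2.3,0,0,0],[0,0,-1.5,0,0,0],[0,0,0,0,0,0],[0.2,0.98,0,0,0,0],[0.1,0.5,0,0,0,0],[0.1,0.5,0,0,0,0],[0.1,0.5,0,0,0,0],[0.1,0.5,0,0,0,0],[0,0,0,0,0,0]]}}

```text
clock: 2.15
eef_pos: [0.5431, 0.1149, 0.0975]
orientation: [3.141, -0.001, 1.362]
wrist_force: [-0.2, 0.8, 0.2]
width: 0.03
gripper_force: 0.0
```

```bash
python3 - <<'E'
from h import *
d=snap('side','s2');c=snap('wrist','w2')
o=ctrl.get_obs();print(o['clock'],o['eef_pos'],o['orientation'],o['wrist_force'],o['width'])
a=cv2.resize(d['frame'][230:390,230:390,::-1],(400,400),interpolation=cv2.INTER_CUBIC)
b=cv2.resize(c['frame'][:,120:520,::-1],(333,400))
cv2.imwrite('pics/s2c.png',np.hstack([a,b]))
E
```

```text
2.25 [0.54295514 0.11396252 0.09730149] [-3.14151178e+00 -9.61010511e-05  1.36158969e+00] [0.31676653 0.03538364 0.13314948] 0.030088308534043106
```

View pics/s2c.png

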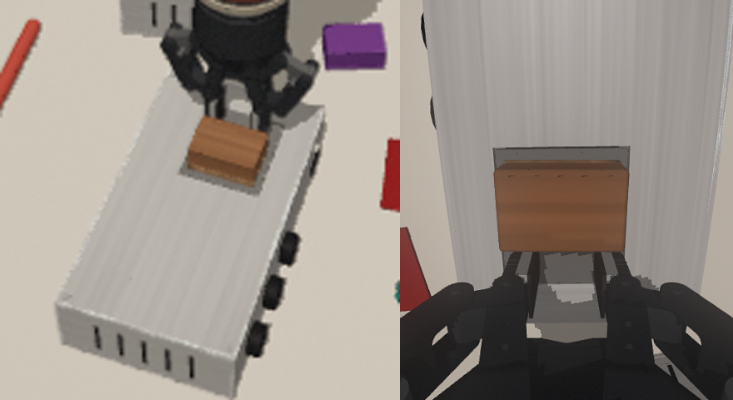

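The block is square against both fingers and has started moving along the unit, with its near face flat on the fingertips. I'll continue the push.

>>> {"api": "carry_out", "payload": {"steps": [[0.1,0.5,0,0,0,0],[0.2,0.98,0,0,0,0],[0.2,0.98,0,0,0,0],[0.2,0.98,0,0,0,0],[0.2,0.98,0,0,0,0],[0.2,0.98,0,0,0,0],[0.2,0.98,0,0,0,0],[0.2,0.98,0,0,0,0],[0.2,0.98,0,0,0,0],[0.1,0.5,0,0,0,0],[0.06,0.3,0,0,0,0],[0,0,0,0,0,0],[-0.2,-0.98,0,0,0,0],[-0.2,-0.98,0,0,0,0],[0,0,3,0,0,0],[0,0,3,0,0,0],[0,0,0,0,0,0]]}}

```text
clock: 3.95
eef_pos: [0.5597, 0.1848, 0.1617]
orientation: [3.136, -0.003, 1.36]
wrist_force: [-0.9, 0.3, 0.7]
width: 0.0297
gripper_force: 0.0
```

```bash
python3 - <<'E'
from h import *
d=snap('side','s3');c=snap('wrist','w3')
o=ctrl.get_obs();print(o['clock'],o['eef_pos'],o['orientation'],o['wrist_force'],o['width'])
a=cv2.resize(d['frame'][230:390,230:390,::-1],(400,400),interpolation=cv2.INTER_CUBIC)
b=cv2.resize(c['frame'][:,120:520,::-1],(333,400))
cv2.imwrite('pics/s3c.png',np.hstack([a,b]))
E
```

```text
4.05 [0.55789708 0.1844186  0.15795512] [ 3.14028139e+00 -5.65532136e-04  1.35995028e+00] [ 0.12274842 -0.91230162 -0.41770428] 0.030167265094692447
```

View pics/s3c.png

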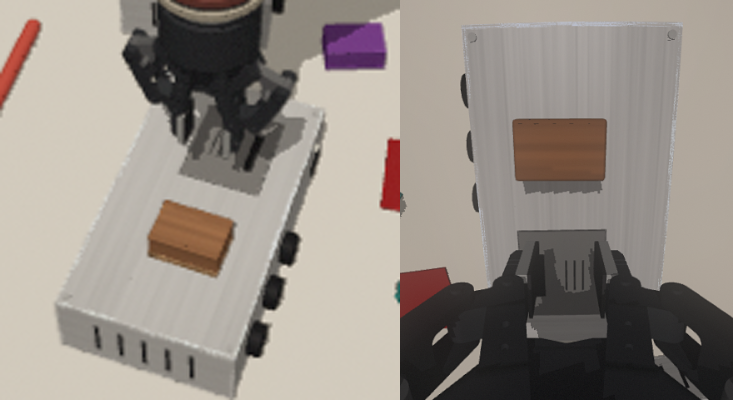

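The block is completely off the hatch. It's at about (190,238) in the left half of the picture, with bare top visible between it and the hatch. Next I'll shut the fingers, turn the tool and go above the press point.

>>> {"api": "carry_out", "payload": {"steps": [[-0.29,-0.44,0,0,0,8.2],[-0.29,-0.44,0,0,0,8.2],[-0.29,-0.44,0,0,0,8.2],[-0.29,-0.44,0,0,0,8.2],[-0.29,-0.44,0,0,0,8.2],[-0.29,-0.44,0,0,0,8.2],[-0.29,-0.44,0,0,0,8.2],[-0.29,-0.44,0,0,0,8.2],[-0.29,-0.44,0,0,0,8.2],[-0.29,-0.44,0,0,0,8.2],[-0.29,-0.44,0,0,0,8.2],[0,0,-2.5,0,0,0],[0,0,-2.5,0,0,0],[0,0,0,0,0,0],[0,0,0,0,0,0]], "fingers": 0}}

```text
clock: 5.55
eef_pos: [0.525, 0.1366, 0.1068]
orientation: [-3.141, -0.002, 2.935]
wrist_force: [0.6, 0.6, 1.0]
width: 0.0001
gripper_force: 0.0
```

```bash
python3 - <<'E'
from h import *
d=snap('side','s4');e=snap('scene','c4')
o=ctrl.get_obs();print(o['clock'],o['eef_pos'],o['orientation'],o['wrist_force'],o['width'])
a=cv2.resize(d['frame'][230:390,230:390,::-1],(400,400),interpolation=cv2.INTER_CUBIC)
b=cv2.resize(e['frame'][200:300,330:430,::-1],(400,400),interpolation=cv2.INTER_CUBIC)
cv2.imwrite('pics/s4c.png',np.hstack([a,b]))
E
```

```text
5.65 [0.52615451 0.1372108  0.10821572] [3.14114337e+00 9.22417327e-04 2.93540713e+00] [-0.11281764 -0.12128381 -0.10231402] 0.0002679299779705125
```

View pics/s4c.png

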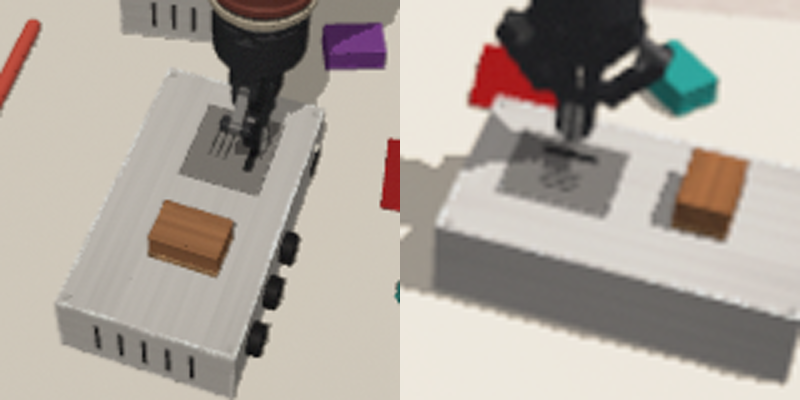

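The fingertips are over the dark press line. Now I'll press slowly.

>>> {"api": "carry_out", "payload": {"steps": [[0,0,-1,0,0,0],[0,0,-0.5,0,0,0],[0,0,-0.2,0,0,0],[0,0,-0.2,0,0,0],[0,0,-0.2,0,0,0],[0,0,0,0,0,0]]}}

```text
clock: 6.25
eef_pos: [0.5255, 0.1371, 0.0863]
orientation: [-3.141, -0.0, 2.936]
wrist_force: [-2.4, -0.7, 2.9]
width: 0.0001
gripper_force: 1.7
```

>>> {"api": "carry_out", "payload": {"steps": [[0,0,-0.1,0,0,0],[0,0,-0.1,0,0,0],[0,0,-0.1,0,0,0],[0,0,0,0,0,0]]}}

```text
clock: 6.65
eef_pos: [0.5258, 0.1372, 0.0841]
orientation: [-3.142, 0.0, 2.935]
wrist_force: [-6.4, -1.1, 11.2]
width: 0.0002
gripper_force: 6.4
```

The force rose sharply to 11 N, so the hatch is at its stop. I'll let go fast and straight up.

>>> {"api": "carry_out", "payload": {"steps": [[0,0,4,0,0,0],[-0.5,0,4.5,0,0,0],[-1,0,4.5,0,0,0],[0,0,3,0,0,0],[0,0,0,0,0,0],[0,0,0,0,0,0],[0,0,0,0,0,0],[0,0,0,0,0,0],[0,0,0,0,0,0],[0,0,0,0,0,0],[0,0,0,0,0,0],[0,0,0,0,0,0]]}}

```text
clock: 7.85
eef_pos: [0.5107, 0.1372, 0.2432]
orientation: [-3.141, -0.0, 2.936]
wrist_force: [-0.4, 0.3, -0.1]
width: 0.0001
gripper_force: 0.0
```

```bash
python3 - <<'E'
from h import *
d=snap('side','s5');e=snap('scene','c5')
o=ctrl.get_obs();print(o['clock'],o['eef_pos'],o['wrist_force'])
a=cv2.resize(d['frame'][150:390,200:440,::-1],(400,400),interpolation=cv2.INTER_CUBIC)
b=cv2.resize(e['frame'][180:300,320:440,::-1],(400,400),interpolation=cv2.INTER_CUBIC)
cv2.imwrite('pics/s5c.png',np.hstack([a,b]))
E
```

```text
7.95 [0.51068463 0.13718349 0.24327872] [ 0.06459816 -0.03533299 -0.24110323]
```

View pics/s5c.png

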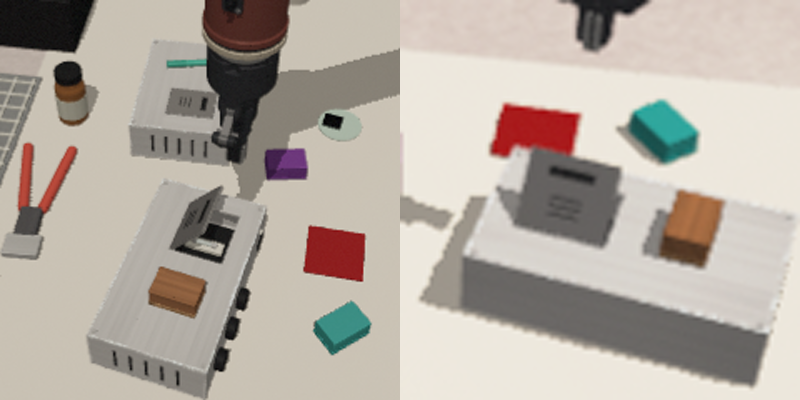

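The hatch stands open, at about (200,220) in the left half of the picture. The block rests on the bare top at (178,290), the arm is clear, and everything else is in its place.

```bash
python3 -c "
from workcell import ctrl
print(ctrl.hand_in())"
```

```text
the job is handed in; nothing more can be done
None
```

The block was pushed off the hatch onto the bare part of the larger unit's top, and one press released the hatch, which was standing open in the last picture with the arm clear; the job was handed in at about 8 s.

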